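# Clear up after taking a flow cell apart

### The job

Clear up the bench after the flow cell was taken apart: put every cream plastic elbow into the blue basket and every brass plate into the steel tray, and stand the four red-capped sample jars upright in a neat row on the low grey shelf, one centred on each white spot. The parts should rest down inside their bin, not hang over its rim. Leave the clear beaker and the yellow meter where they are.

Things in the scene. Friction and masses are not known exactly. Their poses are not given: they have to be found in the camera images.
- elbow0: Cream plastic 90-degree pipe elbow lying flat, 56 x 56 x 22 mm, about 30 g: two round legs 22 mm thick in an L. Origin: centre of the 56 mm square, on its underside. One leg lies along its x (centre line y = -17 mm, x -28 to +28), the other along its y (centre line x = -17 mm, y -28 to +28). May be absent. One may start on the grey shelf.
- elbow1: Cream plastic 90-degree pipe elbow lying flat, 56 x 56 x 22 mm, about 30 g: two round legs 22 mm thick in an L. Origin: centre of the 56 mm square, on its underside. One leg lies along its x (centre line y = -17 mm, x -28 to +28), the other along its y (centre line x = -17 mm, y -28 to +28). May be absent. One may start on the grey shelf.
- elbow2: Cream plastic 90-degree pipe elbow lying flat, 56 x 56 x 22 mm, about 30 g: two round legs 22 mm thick in an L. Origin: centre of the 56 mm square, on its underside. One leg lies along its x (centre line y = -17 mm, x -28 to +28), the other along its y (centre line x = -17 mm, y -28 to +28). May be absent. One may start on the grey shelf.
- plate0: Brass contact plate lying flat, 58 mm long (x), 8 mm thick, mass about 80 g: a 44 x 30 mm body (x from -29 to +15 mm, y +-15 mm) with a 14 mm wide lug at its +x end. Origin: on its underside, on the centre line; the body's middle is at x = -7 mm. May be absent. One may start on the grey shelf.
- plate1: Brass contact plate lying flat, 58 mm long (x), 8 mm thick, mass about 80 g: a 44 x 30 mm body (x from -29 to +15 mm, y +-15 mm) with a 14 mm wide lug at its +x end. Origin: on its underside, on the centre line; the body's middle is at x = -7 mm. May be absent. One may start on the grey shelf.
- plate2: Brass contact plate lying flat, 58 mm long (x), 8 mm thick, mass about 80 g: a 44 x 30 mm body (x from -29 to +15 mm, y +-15 mm) with a 14 mm wide lug at its +x end. Origin: on its underside, on the centre line; the body's middle is at x = -7 mm. May be absent. One may start on the grey shelf.
- jar0: Small squat amber glass sample jar with a red screw cap, standing, 46 mm diameter, 50 mm high overall, mass about 90 g. Origin: centre of its underside; z is its axis. Four of them, always present.
- jar1: Small squat amber glass sample jar with a red screw cap, standing, 46 mm diameter, 50 mm high overall, mass about 90 g. Origin: centre of its underside; z is its axis. Four of them, always present.
- jar2: Small squat amber glass sample jar with a red screw cap, standing, 46 mm diameter, 50 mm high overall, mass about 90 g. Origin: centre of its underside; z is its axis. Four of them, always present.
- jar3: Small squat amber glass sample jar with a red screw cap, standing, 46 mm diameter, 50 mm high overall, mass about 90 g. Origin: centre of its underside; z is its axis. Four of them, always present.
- basket_in (a point): Blue plastic basket for the elbows: open box 180 mm (x) x 150 mm (y) outside, 55 mm high, walls and floor 5 mm, fixed to the bench. This point: centre of its inner floor; axes along its sides.
- steel_tray_in (a point): Bare steel tray for the brass plates, same size as the blue basket: 180 mm (x) x 150 mm (y) outside, 55 mm high, walls and floor 5 mm, fixed. This point: centre of its inner floor; axes along its sides. Basket and tray may change sides.
- spot0 (a point): Centre of white spot 0 (58 mm diameter disc) on the top of the low grey jar shelf, a fixed solid step 100 mm (x) x 300 mm (y) and 30 mm high. The four spots lie 70 mm apart in a row along the shelf's y axis, on its centre line, spot0 at its -y end.
- spot1 (a point): Centre of white spot 1 (58 mm diameter disc) on the top of the low grey jar shelf, a fixed solid step 100 mm (x) x 300 mm (y) and 30 mm high. The four spots lie 70 mm apart in a row along the shelf's y axis, on its centre line, spot0 at its -y end.
- spot2 (a point): Centre of white spot 2 (58 mm diameter disc) on the top of the low grey jar shelf, a fixed solid step 100 mm (x) x 300 mm (y) and 30 mm high. The four spots lie 70 mm apart in a row along the shelf's y axis, on its centre line, spot0 at its -y end.
- spot3 (a point): Centre of white spot 3 (58 mm diameter disc) on the top of the low grey jar shelf, a fixed solid step 100 mm (x) x 300 mm (y) and 30 mm high. The four spots lie 70 mm apart in a row along the shelf's y axis, on its centre line, spot0 at its -y end.
- beaker: Clear plastic sample beaker standing among the parts, 58 mm diameter, 45 mm high, open at the top; origin: centre of its underside. To be left alone.
- meter: Small yellow hand meter lying among the parts, 60 x 38 x 22 mm; origin: centre of its underside. To be left alone.
Not all that is in view belongs to the job. What is shaped like the elbow1 but black or green is not meant.

How it is judged (in metres and radians):
At the end, for the whole second after the job is handed in: Every elbow present rests in the blue basket and every plate in the steel tray (origin within 83 and 68 mm of the bin centre along its sides, under 50 mm above its floor); each jar rests upright (within 0.1 rad) on the shelf, centred within 12 mm of a white spot (x of elbow0 in the frame of basket_in between -0.083 and 0.083 m and y of elbow0 in the frame of basket_in between -0.068 and 0.068 m and z of each of elbow0, elbow1, elbow2 in the frame of basket_in below 0.05 m and linear speed of each of elbow0, elbow1, elbow2, plate0, plate1, plate2, jar0, jar1, jar2, jar3 below 0.05 m/s and x of elbow1 in the frame of basket_in between -0.083 and 0.083 m and y of elbow1 in the frame of basket_in between -0.068 and 0.068 m and x of elbow2 in the frame of basket_in between -0.083 and 0.083 m and y of elbow2 in the frame of basket_in between -0.068 and 0.068 m and x of plate0 in the frame of steel_tray_in between -0.083 and 0.083 m and y of plate0 in the frame of steel_tray_in between -0.068 and 0.068 m and z of each of plate0, plate1, plate2 in the frame of steel_tray_in below 0.05 m and x of plate1 in the frame of steel_tray_in between -0.083 and 0.083 m and y of plate1 in the frame of steel_tray_in between -0.068 and 0.068 m and x of plate2 in the frame of steel_tray_in between -0.083 and 0.083 m and y of plate2 in the frame of steel_tray_in between -0.068 and 0.068 m and (distance between jar0 and spot0 below 0.012 m or distance between jar0 and spot1 below 0.012 m or distance between jar0 and spot2 below 0.012 m or distance between jar0 and spot3 below 0.012 m) and angle between each of jar0, jar1, jar2, jar3's own z axis and vertical below 0.1 rad and (distance between jar1 and spot0 below 0.012 m or distance between jar1 and spot1 below 0.012 m or distance between jar1 and spot2 below 0.012 m or distance between jar1 and spot3 below 0.012 m) and (distance between jar2 and spot0 below 0.012 m or distance between jar2 and spot1 below 0.012 m or distance between jar2 and spot2 below 0.012 m or distance between jar2 and spot3 below 0.012 m) and (distance between jar3 and spot0 below 0.012 m or distance between jar3 and spot1 below 0.012 m or distance between jar3 and spot2 below 0.012 m or distance between jar3 and spot3 below 0.012 m)); the robot touches nothing.
It fails at once if the beaker is pushed more than 50 mm away or tipped over (distance of beaker from where it was at the start of the episode above 0.05 m or angle between beaker's own z axis and vertical above 0.5 rad).
It fails at once if the yellow meter is pushed more than 50 mm away (distance of meter from where it was at the start of the episode above 0.05 m).
Of elbow0, elbow1, elbow2 only 2 to 3 are there at a start; the rules pass over those that are not, and their reading is None.
Of plate0, plate1, plate2 only 2 to 3 are there at a start; the rules pass over those that are not, and their reading is None.
At some moment in a run one of elbow0, elbow1, elbow2, plate0, plate1, plate2 may be knocked a few centimetres aside while the robot is not near it.
It also fails if it takes over 200 s, if anything falls off the work surface, if the arm or the gripper's body presses on something with over 40 N, if the wrist force passes 120 N, or if a joint passes its speed limit or range.

### The arm

A 6-joint arm with a two-finger parallel gripper is mounted at the origin on the work surface. World frame = base frame: x ahead of the robot, y to its left, z up, the work surface at z = 0. Lengths are in mm, angles in rad, forces in N, time in s.
With the tool pointing down it reaches from about 375 to 825 mm from the base axis. Payload 5.5 kg.
Tool frame: the origin (TCP) lies on the centre line of the jaws, within the pads' length; the fingertips stand 19 mm ahead of it and the grasp point (between the pads) is the TCP; z points along the fingers, y is the direction in which the jaws open and shut (so a half turn about z gives the same grasp; the last joint's range is limited). The gripper opens to 85 mm and grips with 20 to 120 N. Pads are 22 mm wide; open, the fingers measure 114 mm over their backs; the gripper's body (76 mm by 85 mm) begins 54 mm behind the grasp point. The pads swing forward as they close: fully open they stand 13 mm farther back than shut.
Start: joints at [1.221, 0.314, -0.047, 1.21, 0, 1.571], TCP at [205.622, 563.662, 250.299] pointing down, gripper open.
Joint ranges: [-2.67, 2.67], [-0.69, 1.73], [-1.03, 1.25], [-2.08, 2.16], [-1.42, 1.45], [-3.14, 3.14]. Speed limits (rad/s): [2.39, 2.39, 3.01, 3.14, 3.14, 3.14].

### API

Orientations are given as a unit quaternion [w, x, y, z].
In Python, from bench import robot, solve_ik, snapshot, models, read_t, read_joint_pos, read_dq, read_joint_efforts, read_tcp_pos, read_tool_rot, read_ft_force, read_wrist_torque, read_gripper_width gives the robot as it stands. Calls block until the motion is done:
- robot.movep(position, orientation): joint-space move of the TCP to a pose.
- robot.move_straight(position, frame=None, v=150, stop_force=None): straight line of the TCP; frame=None keeps the orientation; v is the mean speed in mm/s. With stop_force (N) it stops when the force on the tool has changed by that much, and returns True; else False.
- robot.movej(angles): joint-space move.
- robot.set_gripper(opening, newtons=None): finger opening in mm; newtons is the grip in N (None keeps the last); returns when the fingers have stopped.
- robot.pause(seconds).
- solve_ik(position, orientation): joint angles nearest the present ones, or None.
- snapshot(name): name is "scene" or "side" or "wrist"; returns a dict with "image" (480x640x3 uint8, red, green, blue), "range_z" (480x640 float32, mm along the optical axis (not along the pixel's ray), 0 where there is no reading), "fx", "fy", "cx", "cy" (pixels), "extrinsics" (4x4, takes a point from world to camera coordinates). Camera axes: x right, y up, looking along -z (the intrinsics and any distortion apply to the point x, -y, -z); pixel columns grow to the right and rows downward; lengths in mm; the calibration is good to about 2 mm. A picture is of the moment at which its call begins.
A pose or a line that the arm cannot do raises robot.IKError and nothing moves.
- robot.hand_in(): hands the job in, once; it reports no verdict.
Trained networks look in a picture, given as the dict that the camera call returned (one of the last four; its "shot" number tells which), for a name from the list of things; names that differ only in an ending like _2 or _b are one class to them, and where a whole thing is asked for, a point or a joint stands for the part that bears it (a point fixed in the world has none). Each returns a list of dicts, best first, with "score" (0 to 1); they miss things now and then, are a little off and sometimes report something else, mostly with a low value. They report only what shows in the picture. A call takes as long as a camera call. They do not tell look-alikes from the thing itself.
- models.find_in(picture, name): "at" ([x, y, z] in mm, in world coordinates, good to about 4 mm: the middle of the surface that is visible of it).
- models.trace(picture, name): "region" (480x640 bool, what is visible of it).
- models.mark_of(picture, name): "at" ([x, y, z] in mm, in world coordinates, good to about 4 mm: a listed point, or the origin of a listed thing).
Readings, each from a call of its own:
- read_t(): time.
- read_joint_pos(): joint angles.
- read_dq(): joint speeds.
- read_joint_efforts(): joint torques, N m.
- read_tcp_pos(): TCP position.
- read_tool_rot(): TCP orientation.
- read_ft_force(): force on the tool from outside, world axes, zero at the start.
- read_wrist_torque(): the same for the moment, N m.
- read_gripper_width(): finger opening in mm.
Only numpy, scipy, OpenCV 4.12 (cv2) and the standard library are available. Lean on these libraries where they do the work, as an engineer would, in place of code of your own. Each camera call takes 0.05 s, during which the arm holds its last target.

## Working session

There is one attempt and no reset: what is moved stays moved. The work goes in short steps, each a Python script; the robot and the scene stay as the last script left them, time stands still between calls to the robot, and variables do not carry over. Pictures are saved under pics/ and viewed, and the job is handed in when it is done.

```bash
ls; mkdir -p pics; python3 - <<'E'
from bench import *
import cv2
print(read_t())
for n in ["scene","side","wrist"]:
    s=snapshot(n); cv2.imwrite(f"pics/{n}0.png",s["image"][:,:,::-1]); print(n,s["fx"],s["cx"],s["cy"],s["extrinsics"].round(3).tolist(), [k for k in s])
print(read_t())
E
```

```text
pics
0.0
scene 473.4096303451331 320.2039658035307 244.65802780459757 [[0.853, 0.523, 0.002, -390.105], [-0.385, 0.626, 0.678, 152.488], [0.353, -0.579, 0.735, -1101.735], [0.0, 0.0, 0.0, 1.0]] ['image', 'range_z', 'fx', 'fy', 'cx', 'cy', 'extrinsics', 'shot']
side 452.09769856043624 323.9852998767376 239.36712998853884 [[0.933, -0.36, -0.016, -449.314], [0.212, 0.513, 0.832, -157.163], [-0.291, -0.78, 0.554, -834.407], [0.0, 0.0, 0.0, 1.0]] ['image', 'range_z', 'fx', 'fy', 'cx', 'cy', 'extrinsics', 'shot']
wrist 345.3774502127239 319.7612540015686 240.02250178210144 [[0.343, 0.939, -0.002, -598.974], [-0.895, 0.326, -0.303, 39.917], [-0.284, 0.105, 0.953, -380.295], [0.0, 0.0, 0.0, 1.0]] ['image', 'range_z', 'fx', 'fy', 'cx', 'cy', 'extrinsics', 'shot']
0.15
```

View pics/scene0.png

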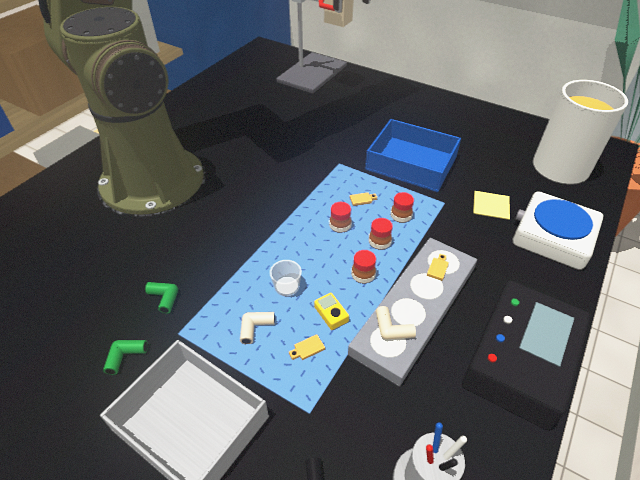

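View pics/side0.png

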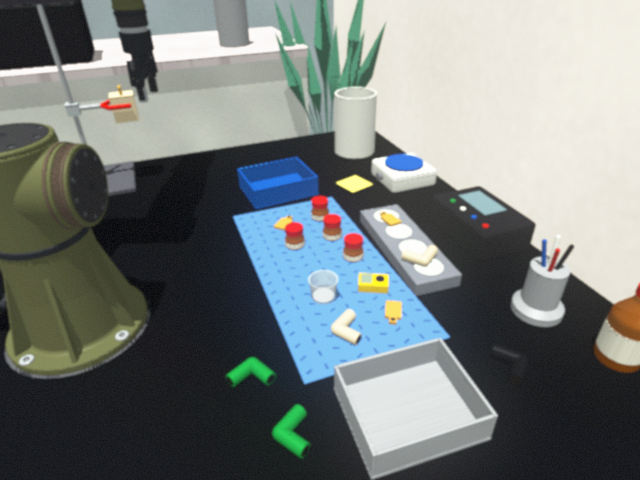

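View pics/wrist0.png

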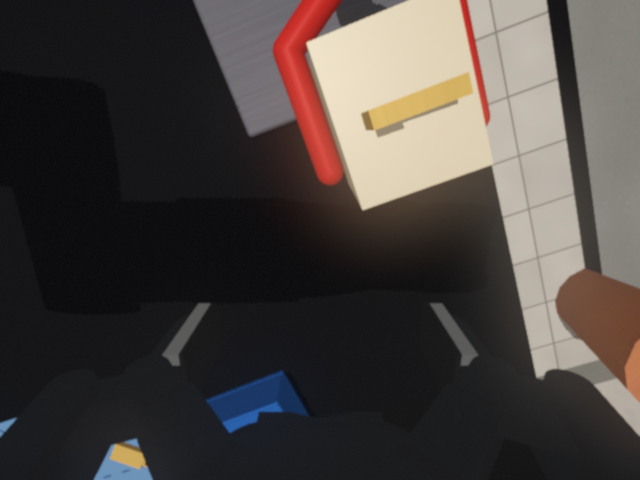

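The scene picture shows 2 cream elbows (mat at 258,325; shelf at 393,325), 3 brass plates (362,198; 307,347; shelf 438,266), and 4 jars (341,215; 403,206; 381,232; 364,265). Next I'll run the networks.

```bash
cat > h.py <<'E'
from bench import *
import numpy as np, cv2
def cloud(s):
    z=s["range_z"]; v,u=np.mgrid[0:480,0:640]
    P=np.stack([(u-s["cx"])*z/s["fx"],-(v-s["cy"])*z/s["fy"],-z],-1)
    E=s["extrinsics"]; W=(P-E[:3,3])@E[:3,:3]
    W[z==0]=np.nan
    return W
E
python3 - <<'E'
from h import *
names=["elbow0","plate0","jar0","beaker","meter","basket_in","steel_tray_in","spot0","spot1","spot2","spot3"]
for cam in ["scene","side"]:
    s=snapshot(cam)
    for n in names:
        f=models.mark_of(s,n); print(cam,n,[(np.round(d["at"]).tolist(),round(d["score"],2)) for d in f if d["score"]>.25])
    W=cloud(s); np.savez(f"{cam}.npz",W=W,im=s["image"])
    for n in ["elbow0","plate0","jar0"]:
        for d in models.trace(s,n):
            if d["score"]<.3: continue
            p=W[d["region"]]; p=p[~np.isnan(p[:,0])]
            print("  tr",cam,n,round(d["score"],2),len(p),np.nanmedian(p,0).round(),np.percentile(p,3,0).round(),np.percentile(p,97,0).round())
print(read_t())
E
```

```text
scene elbow0 [([303.0, -358.0, 3.0], 0.95), ([661.0, -88.0, 31.0], 0.77), ([455.0, -201.0, 2.0], 0.73), ([675.0, 91.0, 27.0], 0.68), ([446.0, 99.0, 1.0], 0.54), ([538.0, 100.0, 3.0], 0.43)]
scene plate0 [([452.0, 192.0, -3.0], 0.85), ([675.0, 72.0, 32.0], 0.85)]
scene jar0 [([539.0, 99.0, 2.0], 0.98), ([446.0, 96.0, 0.0], 0.9), ([545.0, 192.0, -1.0], 0.76), ([554.0, 4.0, -3.0], 0.76), ([678.0, 68.0, 32.0], 0.34)]
scene beaker [([442.0, -93.0, -1.0], 0.74)]
scene meter [([545.0, -106.0, -1.0], 0.57)]
scene basket_in [([491.0, 377.0, 6.0], 0.58)]
scene steel_tray_in [([466.0, -386.0, 11.0], 0.62)]
scene spot0 [([678.0, 86.0, 30.0], 0.97), ([664.0, -50.0, 32.0], 0.9), ([659.0, -121.0, 32.0], 0.58)]
scene spot1 [([678.0, 86.0, 30.0], 0.97), ([664.0, -50.0, 32.0], 0.9), ([659.0, -121.0, 32.0], 0.58)]
scene spot2 [([678.0, 86.0, 30.0], 0.97), ([664.0, -50.0, 32.0], 0.9), ([659.0, -121.0, 32.0], 0.58)]
scene spot3 [([678.0, 86.0, 30.0], 0.97), ([664.0, -50.0, 32.0], 0.9), ([659.0, -121.0, 32.0], 0.58)]
  tr scene elbow0 0.96 547 [ 276. -236.   19.] [ 237. -261.    7.] [ 297. -216.   23.]
  
[... 2452 characters left out ...]
 0.66 758 [ 658. -378.   19.] [ 641. -406.    3.] [ 681. -343.   22.]
  tr side plate0 0.76 189 [669.  62.  38.] [656.  41.  31.] [686.  96.  40.]
  tr side plate0 0.71 364 [ 544. -190.    7.] [ 527. -216.    0.] [ 566. -159.    9.]
  tr side plate0 0.67 143 [443. 188.   8.] [423. 168.   1.] [471. 212.  10.]
  tr side jar0 0.94 411 [534.  85.  36.] [518.  76.   8.] [554. 113.  51.]
  tr side jar0 0.68 441 [442.  83.  33.] [425.  74.   6.] [463. 109.  51.]
  tr side jar0 0.65 539 [545.  -8.  34.] [528. -18.   2.] [568.  24.  51.]
  tr side jar0 0.54 383 [537. 178.  35.] [521. 168.   4.] [561. 208.  51.]
  tr side jar0 0.34 15068 [ 467. -387.    8.] [ 373. -464.    3.] [ 551. -313.   55.]
1.65
```

```bash
cat >> h.py <<'E'
from scipy.optimize import least_squares
def boxsd(p,c,h):
    q=np.abs(p-c)-h
    return np.linalg.norm(np.maximum(q,0),axis=1)+np.minimum(q.max(1),0)
def cyl(p,ax,off):   # elbow leg axis along ax (0/1), other coord=off, z=11,r=11
    a=p[:,ax]; b=p[:,1-ax]-off; r=np.hypot(b,p[:,2]-11)-11; e=np.abs(a)-28
    return np.hypot(np.maximum(r,0),np.maximum(e,0))+np.minimum(np.maximum(r,e),0)
def sd(p,kind):
    if kind=="elbow": return np.minimum(cyl(p,0,-17),cyl(p,1,-17))
    if kind=="meter": return boxsd(p,np.array([0,0,11]),np.array([30,19,11]))
    return np.minimum(boxsd(p,np.array([-7,0,4]),np.array([22,15,4])),boxsd(p,np.array([20,0,4]),np.array([9,7,4])))
def fit(P,kind,z0):
    P=P[~np.isnan(P[:,0])]; P=P[P[:,2]>z0+2.5]
    if len(P)>500: P=P[np.random.default_rng(0).choice(len(P),500,False)]
    m=np.median(P,0); best=None
    def f(q):
        d=P[:,:2]-q[:2]; c,s=np.cos(q[2]),np.sin(q[2])
        return sd(np.c_[d[:,0]*c+d[:,1]*s,-d[:,0]*s+d[:,1]*c,P[:,2]-z0],kind)
    for a in np.arange(0,2*np.pi,np.pi/6):
        r=least_squares(f,[m[0],m[1],a],loss="soft_l1",f_scale=2,x_scale=[10,10,.2],max_nfev=40)
        if best is None or r.cost<best.cost: best=r
    r=best; return r.x[0],r.x[1],(r.x[2]+np.pi)%(2*np.pi)-np.pi, np.median(np.abs(f(r.x)))
def circ(P,R):
    P=P[~np.isnan(P[:,0])]
    r=least_squares(lambda q: np.maximum(np.hypot(P[:,0]-q[0],P[:,1]-q[1])-R,0),np.median(P,0)[:2]); return r.x
E
cat > loc.py <<'E'
from h import *
import sys
def ok(im,kind,reg):
    c=np.median(im[reg].astype(float),0)
    hsv=cv2.cvtColor(np.uint8([[c]]),cv2.COLOR_RGB2HSV)[0,0]; return c.astype(int).tolist(),hsv.tolist()
if __name__=="__main__":
  for cam in ["scene","side"]:
    s=snapshot(cam); W=cloud(s)
    for k in ["elbow","plate"]:
        for d in models.trace(s,k+"0"):
            if d["score"]<.3: continue
            P=W[d["region"]]; n=len(P)
            if n>1500: continue
            z0=30 if np.nanpercentile(P[:,2],90)>30 else 1
            print(cam,k,round(d["score"],2),n,ok(s["image"],k,d["region"]),np.round(fit(P,k,z0),2), z0)
    for d in models.trace(s,"jar0"):
        if d["score"]<.3 or d["region"].sum()>1500: continue
        P=W[d["region"]]; z=np.nanpercentile(P[:,2],95); T=P[P[:,2]>z-5]; print(cam,"jar",round(d["score"],2),z.round(),(np.nanmin(T,0)/2+np.nanmax(T,0)/2).round(1),np.round(np.nanmax(T,0)-np.nanmin(T,0)))
    for n in ["basket_in","steel_tray_in"]:
        at=np.array(models.mark_of(s,n)[0]["at"]) if n[0]!="b" else np.array([490,377,5])
        m=(np.abs(W[...,:2]-at[:2]).max(-1)<130)&(W[...,2]>46)&(W[...,2]<60)
        print(cam,n,m.sum(),cv2.minAreaRect(W[m][:,:2].astype(np.float32)))
    hs=(np.abs(W[...,0]-668)<80)&(np.abs(W[...,1]+14)<180)&(W[...,2]>26)&(W[...,2]<33)
    print("shelf",cv2.minAreaRect(W[hs][:,:2].astype(np.float32)))
E
python3 loc.py; python3 - <<'E'
from h import *
s=snapshot("wrist");W=cloud(s);W=W[~np.isnan(W[...,0])]
for z in range(0,500,50):
    m=(W[:,2]>=z)&(W[:,2]<z+50)&(W[:,0]<900)&(abs(W[:,1])<1000)
    if m.sum()>50: print(z,m.sum(),W[m].min(0).round(),W[m].max(0).round())
W=cloud(snapshot("scene"));W=W[~np.isnan(W[...,0])]
m=(W[:,2]>70)&(W[:,1]>-300)&(W[:,1]<900)&(W[:,0]>150)&(W[:,0]<850)
W=W[m]
for a in range(100,850,75):
  for b in range(-300,900,100):
    q=(abs(W[:,0]-a)<38)&(abs(W[:,1]-b)<50)
    if q.sum()>20: print(a,b,q.sum(),W[q,2].max().round(), end=";")
E
```

```text
scene elbow 0.94 682 ([245, 237, 214], [22, 32, 245]) [ 453.27 -200.77   -0.99    0.98] 1
scene elbow 0.88 568 ([59, 170, 86], [67, 167, 170]) [ 262.9  -242.11   -2.68    0.99] 1
scene elbow 0.79 752 ([245, 240, 216], [25, 30, 245]) [ 6.5837e+02 -8.8800e+01  6.3000e-01  7.9000e-01] 30
scene elbow 0.67 354 ([42, 41, 44], [130, 17, 44]) [ 6.8467e+02 -3.5115e+02  6.6000e-01  1.0500e+00] 1
scene elbow 0.66 782 ([61, 166, 84], [67, 161, 166]) [ 302.2  -359.62   -1.01    0.92] 1
scene plate 0.92 567 ([245, 223, 111], [25, 139, 245]) [ 545.35 -190.96   -2.11    1.17] 1
scene plate 0.56 385 ([245, 223, 108], [25, 143, 245]) [673.58  71.43   1.66   0.8 ] 30
scene plate 0.49 297 ([245, 220, 119], [24, 131, 245]) [451.17 194.34   0.78   1.17] 1
scene jar 0.86 51.0 [539.4  98.   49.3] [39. 42.  7.]
scene jar 0.79 51.0 [544.7 191.7  49.1] [38. 43.  6.]
scene jar 0.75 51.0 [447.5  96.7  49.5] [41. 41.  7.]
scene jar 0.7 51.0 [551.9   3.1  49.1] [40. 42.  7.]
scene basket_in 820 ((487.1233215332031, 373.5599060058594), (181.74513244628906, 155.83616638183594), 3.7386860847473145)
scene steel_tray_i
[... 1232 characters left out ...]
9365234375), 4.391953468322754)
side steel_tray_in 2458 ((464.4163818359375, -385.87689208984375), (152.20037841796875, 180.7086639404297), 86.68085479736328)
shelf ((667.24560546875, -16.446853637695312), (304.5911560058594, 102.38529968261719), 86.36030578613281)
0 123240 [-77.  37.   0.] [699. 748.  50.]
50 419 [391. 368.  50.] [412. 444.  57.]
150 134 [105. 595. 179.] [165. 595. 200.]
200 31675 [ 87. 519. 200.] [231. 657. 250.]
250 20612 [132. 497. 250.] [239. 638. 300.]
300 40094 [169. 493. 300.] [239. 637. 331.]
175 500 102 276.0;175 600 300 248.0;250 600 21 253.0;700 500 78 192.0;775 -300 1548 155.0;775 -100 119 75.0;775 0 174 76.0;775 100 26 73.0;775 500 1999 191.0;775 600 847 192.0;
```

```bash
python3 - <<'E'
from h import *
s=snapshot("wrist");W=cloud(s)
E=s["extrinsics"];print("cam",-E[:3,:3].T@E[:3,3])
for u,v in [(400,60),(400,180),(420,90),(320,150),(300,40),(350,5),(230,80),(450,250),(200,320),(440,320),(610,300),(20,100)]: print(u,v,W[v,u].round(),s["range_z"][v,u])
for c in ["scene","side"]:
    s=snapshot(c);E=s["extrinsics"];W=cloud(s)
    for z in (231,260,330):
        p=E[:3,:3]@[205,563,z]+E[:3,3]; print(c,s["cx"]+s["fx"]*p[0]/-p[2],s["cy"]-s["fy"]*p[1]/-p[2])
    for u,v in ([(298,60),(298,20),(325,4),(340,15),(345,2)] if c=="scene" else [(55,40),(85,108),(120,104),(120,90),(138,70),(148,85),(135,20)]): print(c,u,v,W[v,u].round())
E
```

```text
cam [132.98657027 590.02606883 374.30604972]
400 60 [121. 623. 246.] 115.49393
400 180 [160. 612. 246.] 127.79966
420 90 [133. 621. 265.] 100.88312
320 150 [140. 587. 227.] 143.21254
300 40 [ 99. 594. 225.] 132.6779
350 5 [ 42. 652.  16.] 309.2645
230 80 [ 61. 525.  15.] 328.17142
450 250 [307. 685.   1.] 395.2051
200 320 [180. 526. 262.] 126.79622
440 320 [211. 609. 261.] 128.10774
610 300 [ 874. 1230. -542.] 1017.7057
20 100 [  3. 317.   1.] 347.06512
scene 351.88400637884916 12.01585125066137
scene 352.4883882989387 -0.23952792350115715
scene 354.04264937796324 -31.756120703557713
scene 298 60 [-39. 675.  -3.]
scene 298 20 [  8. 613. 152.]
scene 325 4 [113. 585. 225.]
scene 340 15 [154. 594. 203.]
scene 345 2 [163. 602. 234.]
side 149.75764193468848 101.65593457603879
side 147.22687763876374 90.6175440892315
side 140.82662804582 62.70168707571659
side 55 40 [ -85. 1377.  278.]
side 85 108 [ 41. 616. 220.]
side 120 104 [130. 590. 227.]
side 120 90 [137. 617. 256.]
side 138 70 [195. 502. 326.]
side 148 85 [210. 609. 263.]
side 135 20 [214. 528. 432.]
```

The fits agree between the two cameras to within 2 mm, and the shelf, basket and tray sizes match the spec. There is a clamped box near the start pose at about (105–170, 585–640, 200–265). I'll leave it by moving up and toward -y, and start with the parts on the shelf.

```bash
cat > act.py <<'E'
from h import *
from scipy.spatial.transform import Rotation as Ro
BASK=(486.7,373.4,np.radians(4.0)); TRAY=(465.,-385.9,np.radians(-3.2))
SH=(667.8,-15.9); SL=np.array([.0634,.998]); SX=np.arctan2(-.0634,.998)
SPOT=[np.array(SH)+SL*d for d in (-105,-35,35,105)]
def quat(b):
    y=np.array([np.cos(b),np.sin(b),0]); z=np.array([0,0,-1.]); x=np.cross(y,z)
    q=Ro.from_matrix(np.c_[x,y,z]).as_quat(); return [float(q[3]),*map(float,q[:3])]
def go(x,y,z,b):
    """hover move, picks b or b+pi with smaller wrist angle; returns b used"""
    best=None
    for bb in (b,b+np.pi):
        q=quat(bb); j=solve_ik([x,y,z],q)
        if j is not None and (best is None or abs(j[5])<best[0]): best=(abs(j[5]),bb,q)
    robot.movep([float(x),float(y),float(z)],best[2]); return best[1]
def lin(x,y,z,v=150,sf=None): return robot.move_straight([float(x),float(y),float(z)],v=v,stop_force=sf)
def rot(a,p): return np.array([np.cos(a)*p[0]-np.sin(a)*p[1],np.sin(a)*p[0]+np.cos(a)*p[1]])
def inbin(p):
    return any(np.all(np.abs(rot(-B[2],np.array(p)-B[:2]))<[95,80]) for B in (BASK,TRAY))
def locate(verbose=True):
    res=[]
    for cam in ["scene","side"]:
        s=snapshot(cam); W=cloud(s)
        for k in ["elbow","plate"]:
            for d in models.trace(s,k+"0"):
                n=d["region"].sum()
                if d["score"]<.3 or n>1500 or n<60: continue
                hsv=cv2.cvtColor(np.uint8([[np.median(s["image"][d["region"]],0)]]),cv2.COLOR_RGB2HSV)[0,0]
                if hsv[2]<130 or not 15<=hsv[0]<=32 or (hsv[1]<85)!=(k=="elbow"): continue
                P=W[d["region"]]; z0=30 if np.nanpercentile(P[:,2],90)>30 else 1
                x,y,a,e=fit(P,k,z0)
                res.append((k,cam,x,y,a,e,z0,inbin((x,y))))
                if verbose: print(k,cam,np.round([x,y,a,e],2),z0,"BIN" if inbin((x,y)) else "")
    return res
LOC={"elbow":[((14,-17),np.pi/2),((-17,14),0.)],"plate":[((-7,0),np.pi/2)]}
def grab(kind,x,y,a,z0,opt=0,op=52,n=30):
    g,c=LOC[kind][opt]; p=np.array([x,y])+rot(a,g); b=go(*p,z0+120,a+c)
    robot.set_gripper(op)
    zt=z0+(20 if kind=="elbow" else 18)
    r=lin(*p,zt,v=120,sf=15)
    robot.set_gripper(0,n); w=read_gripper_width(); print("touch",r,"z",round(read_tcp_pos()[2],1),"w",round(w,1),"t",read_t())
    lin(*p,170,v=250)
    w=read_gripper_width(); print("w lifted",round(w,1)); return b,w
def drop(bin_,lx,ly,along,kind,zt=48,opt=0,op=42):
    """along: closing direction in bin frame; the TCP is put at bin-local lx,ly"""
    p=np.array(bin_[:2])+rot(bin_[2],(lx,ly)); go(*p,170,bin_[2]+along)
    lin(*p,zt,v=250,sf=20); robot.set_gripper(op); lin(*p,170,v=300); print("dropped t",read_t())
E
python3 - <<'E'
from act import *
lin(*[205.6,563.7,300],v=150); 
lin(260,480,300,v=200)
r=[i for i in locate() if i[0]=="elbow" and i[6]==30]
m=np.mean([i[2:5] for i in r],0)
b,w=grab("elbow",*m,30,opt=0)
s=snapshot("side");cv2.imwrite("pics/a1.png",s["image"][:,:,::-1])
E
```

```text
elbow scene [ 6.5823e+02 -8.8750e+01  6.2000e-01  8.3000e-01] 30 
elbow scene [ 453.3  -200.82   -0.99    1.01] 1 
plate scene [ 545.53 -190.13   -2.1     1.12] 1 
plate scene [671.58  70.86   1.71   0.82] 30 
plate scene [450.8  195.03   0.77   1.25] 1 
elbow side [657.69 -88.6    0.66   0.77] 30 
elbow side [ 453.15 -200.19   -1.      1.01] 1 
plate side [449.04 190.78   0.85   0.85] 1 
plate side [6.715e+02 7.069e+01 1.680e+00 6.400e-01] 30 
plate side [ 544.81 -190.45   -2.16    1.03] 1 
touch False z 51.1 w 20.8 t 8.2
w lifted 20.8
```

View pics/a1.png

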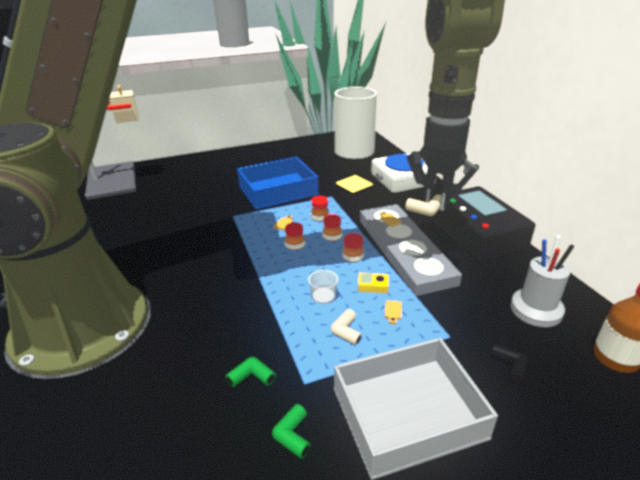

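The elbow is held at (425,205). I'll drop it in the basket, then move the shelf plate.

```bash
python3 - <<'E'
from act import *
drop(BASK,-32,0,np.pi/2,"elbow")
r=locate()
c=[i for i in r if i[0]=="plate" and i[6]==30]
m=np.mean([i[2:5] for i in c],0)
b,w=grab("plate",*m,30)
if w>20: drop(TRAY,-40,0,0,"plate",zt=42)
s=snapshot("scene");cv2.imwrite("pics/a2.png",s["image"][:,:,::-1])
E
```

```text
dropped t 12.3
elbow scene [ 453.52 -200.91   -0.99    1.06] 1 
elbow scene [4.4270e+02 3.8754e+02 4.0000e-02 2.2300e+00] 1 BIN
plate scene [ 545.93 -189.35   -2.09    1.13] 1 
plate scene [671.88  71.12   1.67   0.74] 30 
plate scene [449.91 193.86   0.77   1.26] 1 
elbow side [ 453.17 -200.14   -1.      0.97] 1 
elbow side [ 4.4063e+02  3.8529e+02 -3.0000e-02  3.9900e+00] 1 BIN
plate side [ 545.33 -190.4    -2.08    1.16] 1 
plate side [448.24 190.9    0.91   0.96] 1 
plate side [671.93  70.83   1.68   0.74] 30 
touch False z 49.2 w 29.0 t 15.5917
w lifted 28.9
dropped t 19.6083
```

View pics/a2.png

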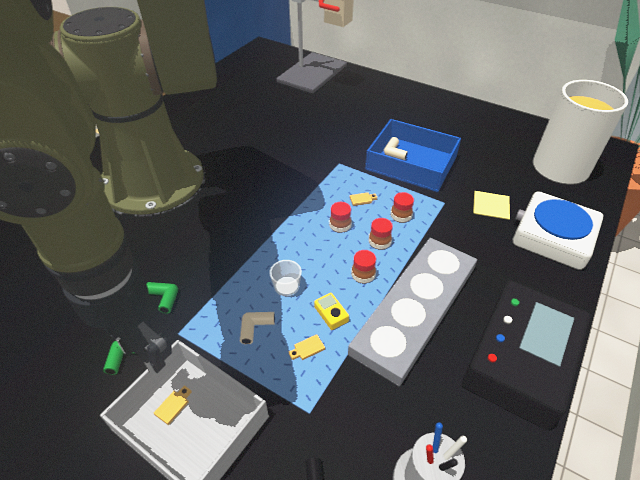

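The elbow is in the basket (395,150), the plate is in the tray (172,405), and the shelf is clear. Next are the three remaining parts on the mat.

```bash
python3 - <<'E'
from act import *
def one(kind,near,opt=0):
    r=locate(False)
    c=[i for i in r if i[0]==kind and not i[7]]
    # group nearest
    c.sort(key=lambda i: np.hypot(i[2]-near[0],i[3]-near[1])); t=c[0]
    g=[i for i in c if np.hypot(i[2]-t[2],i[3]-t[3])<8]
    a=np.angle(np.mean([np.exp(1j*i[4]) for i in g])); m=[np.mean([i[2] for i in g]),np.mean([i[3] for i in g]),a]
    print(kind,len(g),np.round(m,2))
    return grab(kind,*m,t[6],opt=opt)
b,w=one("plate",(545,-190)); 
if w>20: drop(TRAY,40,0,0,"plate",zt=42)
b,w=one("elbow",(453,-200))
if w>15: drop(BASK,35,0,np.pi/2,"elbow")
b,w=one("plate",(450,193))
if w>20: drop(TRAY,0,0,0,"plate",zt=48)
go(560,-330,300,0)
for c in ["scene","side"]:
    s=snapshot(c);cv2.imwrite(f"pics/a3{c}.png",s["image"][:,:,::-1])
E
```

```text
plate 1 [ 544.98 -191.58   -2.09]
touch False z 20.1 w 29.1 t 23.5
w lifted 28.9
dropped t 27.7917
elbow 2 [ 453.21 -200.6    -0.99]
touch False z 21.8 w 20.7 t 30.4667
w lifted 20.8
dropped t 34.9167
plate 2 [452.06 194.74   0.81]
touch False z 19.9 w 29.1 t 37.7167
w lifted 28.7
dropped t 42.0167
```

View pics/a3scene.png

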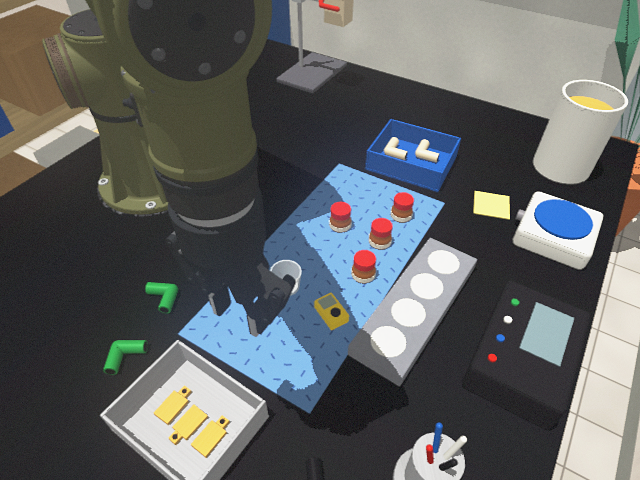

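View pics/a3side.png

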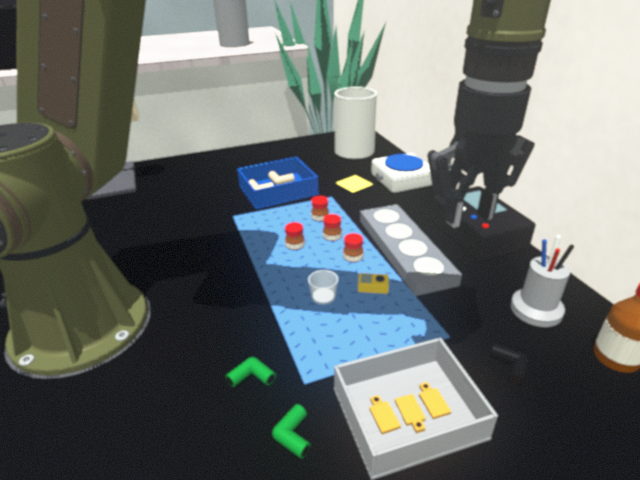

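All three plates are in the tray and both elbows are in the basket. The jars and spots are in full view, so I'll refine their centres and place the first jar.

```bash
cat >> act.py <<'E'
def spots():
    out=[]
    for cam in ["scene","side"]:
        s=snapshot(cam);W=cloud(s)
        for i,p in enumerate(SPOT):
            d=np.linalg.norm(W[...,:2]-p,axis=-1)
            m=(d<42)&(np.abs(W[...,2]-30)<4)&(s["image"].min(-1)>195)
            if m.sum()<200: continue
            Q=W[m][:,:2]; (c,r)=cv2.minEnclosingCircle(Q.astype(np.float32)); print(cam,"spot",i,m.sum(),np.round(Q.mean(0),1),np.round(c,1),round(r,1),"exp",p.round(1))
def jars(cams=("scene","side")):
    out=[]
    for cam in cams:
        s=snapshot(cam);W=cloud(s); im=s["image"].astype(int)
        m=(im[...,0]>110)&(im[...,0]>im[...,1]*2)&(W[...,2]>25)&(W[...,2]<90)&(W[...,0]>400)&(W[...,0]<740)&(np.abs(W[...,1])<250)
        n,L,st,_=cv2.connectedComponentsWithStats(m.astype(np.uint8))
        for i in range(1,n):
            if st[i,4]<80: continue
            P=W[L==i]; zt=np.percentile(P[:,2],95); T=P[P[:,2]>zt-4]; (c,r)=cv2.minEnclosingCircle(T[:,:2].astype(np.float32))
            out.append((c[0],c[1],zt,r)); print(cam,"jar",np.round(c,1),"mean",T.mean(0).round(1),"r",round(r,1))
    return out
E
python3 - <<'E'
from act import *
spots(); jars()
E
```

```text
scene spot 0 824 [ 662.9 -118.5] [ 664.2 -114. ] 35.1 exp [ 661.1 -120.7]
scene spot 1 800 [665.8 -51. ] [663.  -50.5] 41.6 exp [665.6 -50.8]
scene spot 2 711 [670.4  18.3] [669.3  19. ] 41.8 exp [670.  19.]
scene spot 3 618 [674.9  87.9] [674.6  83.6] 37.0 exp [674.5  88.9]
side spot 0 429 [ 663.5 -117.4] [ 664.3 -114.1] 35.0 exp [ 661.1 -120.7]
side spot 1 426 [666.8 -51.2] [665.5 -51.3] 41.3 exp [665.6 -50.8]
side spot 2 384 [671.4  18.9] [672.1  18.7] 41.7 exp [670.  19.]
side spot 3 330 [676.1  87.7] [676.4  86.3] 40.0 exp [674.5  88.9]
scene jar [544.1 190.7] mean [544.4 189.9  49.4] r 20.9
scene jar [448.   97.2] mean [446.7  95.7  49.4] r 21.4
scene jar [539.7  97.6] mean [539.7  96.7  49.4] r 20.7
scene jar [551.4   3.4] mean [551.5   2.8  49.4] r 21.0
side jar [544.4 191.5] mean [542.4 189.7  49.9] r 22.3
side jar [536.6  97.1] mean [537.8  96.2  49.9] r 22.2
side jar [445.3  96.8] mean [445.9  94.4  49.9] r 21.0
side jar [550.    1.9] mean [550.    1.   49.8] r 20.6
```

```bash
cat >> act.py <<'E'
def jar(p,i):
    b=go(*p,130,SX); robot.set_gripper(66); r=lin(*p,29,v=120,sf=12)
    robot.set_gripper(0,30); z=read_tcp_pos()[2]; q=read_tcp_pos(); print("touch",r,"z",round(z,1),"w",round(read_gripper_width(),1))
    lin(*p,150,v=200); w=read_gripper_width(); print("w",round(w,1))
    if w<35: return False
    t=SPOT[i]+[1,0]; go(*t,150,SX); lin(*t,z+38,v=200); r=lin(*t,z+28.5,v=30,sf=6)
    print("place touch",r,"z",round(read_tcp_pos()[2],1)); robot.set_gripper(66); lin(*t,150,v=200); print("t",read_t()); return True
E
python3 - <<'E'
from act import *
jar((550.7,2.7),0)
go(480,-250,300,0); jars()
for c in ["scene","side"]:
    s=snapshot(c);cv2.imwrite(f"pics/a4{c}.png",s["image"][:,:,::-1])
E
```

```text
touch False z 30.2 w 43.8
w 43.7
place touch True z 60.3
t 52.0333
scene jar [544.1 190.1] mean [544.6 189.8  49.5] r 20.8
scene jar [447.6  96.5] mean [446.9  95.4  49.5] r 21.1
scene jar [539.  97.] mean [539.9  96.6  49.5] r 21.4
scene jar [ 663.1 -123.8] mean [ 663.3 -125.2   79.4] r 20.8
side jar [543.1 190.4] mean [541.9 189.5  50.1] r 21.6
side jar [539.   98.9] mean [538.3  96.2  49.9] r 22.7
side jar [446.7  95.2] mean [445.5  94.3  50. ] r 21.2
side jar [ 662.7 -125. ] mean [ 661.6 -126.2   79.6] r 21.4
```

View pics/a4side.png

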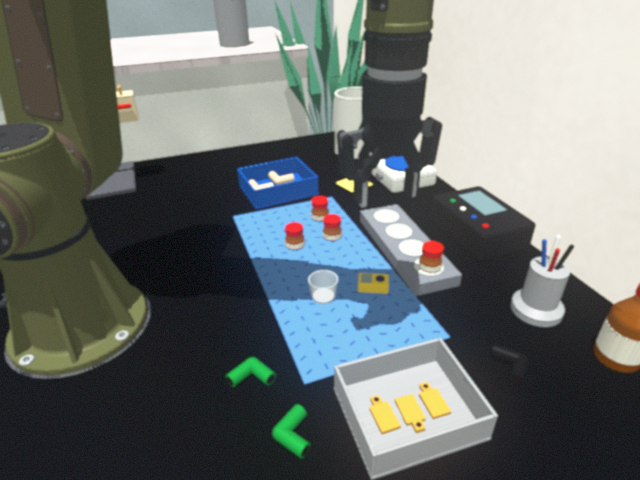

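Jar 0 sits upright, roughly 4–6 mm toward -y of the spot 0 centre. I'll shift the next targets by +3 mm in y and compare.

```bash
python3 - <<'E'
from act import *
for S in SPOT: S+= [0,3]
jar((538.8,97.4),1); jar((544,190.8),2)
go(480,-300,300,0); jars()
for c in ["scene","side"]:
    s=snapshot(c);cv2.imwrite(f"pics/a5{c}.png",cv2.resize(s["image"][180:400,330:500,::-1] if c=="scene" else s["image"][180:320,330:500,::-1],None,fx=3.4 if c=="side" else 2.7,fy=3.4 if c=="side" else 2.7,interpolation=cv2.INTER_CUBIC))
E
```

```text
touch False z 30.3 w 43.9
w 44.3
place touch True z 60.2
t 62.0
touch False z 30.2 w 43.9
w 43.8
place touch True z 60.3
t 69.35
scene jar [447.2  96.5] mean [447.   95.8  49.5] r 20.7
scene jar [671.8  21.8] mean [671.7  21.   79.5] r 20.4
scene jar [667.4 -50.3] mean [667.8 -51.3  79.3] r 20.8
scene jar [ 662.6 -124.1] mean [ 663.3 -124.7   79.3] r 21.0
side jar [671.3  21.7] mean [670.9  20.4  79.7] r 20.8
side jar [446.2  96.4] mean [445.6  94.3  49.9] r 21.3
side jar [666.  -50.1] mean [665.3 -51.7  79.6] r 21.4
side jar [ 663.5 -124.9] mean [ 661.1 -125.2   79.6] r 22.4
```

View pics/a5side.png

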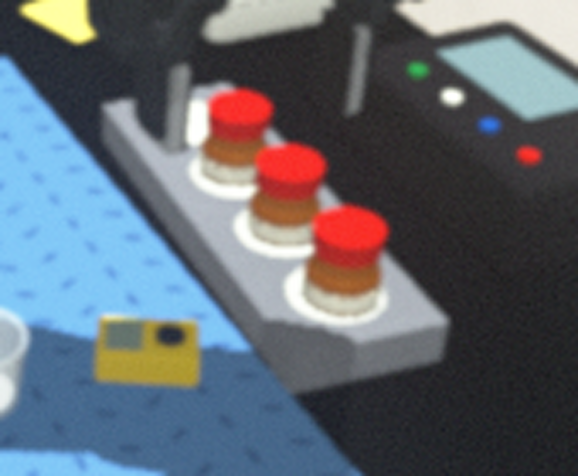

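View pics/a5scene.png

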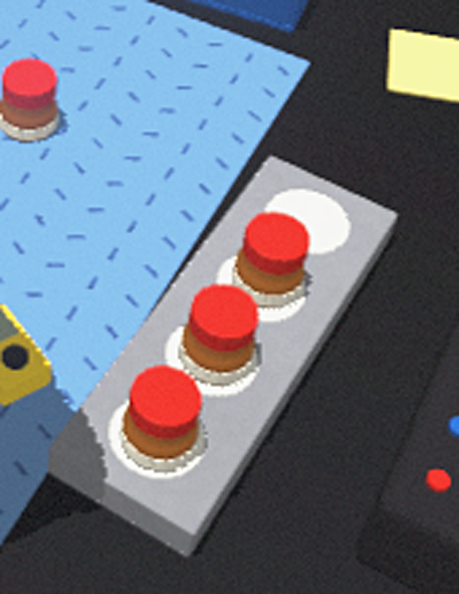

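```bash
python3 - <<'E'
from act import *
SPOT[3]+=[0,0.5]
jar((447,96.8),3)
go(480,-300,300,0); jars()
for c in ["scene","side"]:
    s=snapshot(c)
    for n in ["jar0","beaker","meter"]: print(c,n,[(np.round(d["at"]).tolist(),round(d["score"],2)) for d in models.mark_of(s,n) if d["score"]>.3])
    # white ring residual: spots partly visible; shelf refit
    W=cloud(s); hs=(np.abs(W[...,0]-668)<80)&(np.abs(W[...,1]+14)<180)&(W[...,2]>26)&(W[...,2]<33)
    print("shelf",cv2.minAreaRect(W[hs][:,:2].astype(np.float32)))
    cv2.imwrite(f"pics/a6{c}.png",cv2.resize(s["image"][180:400,330:500,::-1] if c=="scene" else s["image"][180:320,330:500,::-1],None,fx=3.4 if c=="side" else 2.7,fy=3.4 if c=="side" else 2.7,interpolation=cv2.INTER_CUBIC))
E
```

```text
touch False z 30.0 w 43.9
w 44.0
place touch True z 60.1
t 78.7417
scene jar [676.9  89.6] mean [676.4  89.   79.2] r 21.5
scene jar [673.   22.7] mean [672.1  21.8  79.3] r 21.8
scene jar [667.8 -50.1] mean [667.5 -51.3  79.3] r 21.0
scene jar [ 662.9 -123.6] mean [ 663.2 -124.7   79.6] r 20.9
side jar [680.5  51.9] mean [673.4  42.4  79.7] r 51.5
side jar [667.4 -52. ] mean [665.4 -52.1  79.7] r 22.0
side jar [ 661.9 -124.5] mean [ 661.1 -125.    79.5] r 21.4
scene jar0 [([676.0, 89.0, 33.0], 0.89), ([664.0, -126.0, 30.0], 0.82), ([674.0, 23.0, 30.0], 0.75), ([670.0, -50.0, 32.0], 0.57)]
scene beaker [([442.0, -94.0, -4.0], 0.79)]
scene meter [([545.0, -110.0, -2.0], 0.76)]
shelf ((668.4088745117188, -15.813156127929688), (302.1766052246094, 100.49063110351562), 86.4268569946289)
side jar0 [([669.0, -55.0, 38.0], 0.84), ([673.0, 24.0, 28.0], 0.78), ([661.0, -126.0, 34.0], 0.76), ([678.0, 88.0, 31.0], 0.56)]
side beaker [([440.0, -98.0, 2.0], 0.8)]
side meter [([545.0, -101.0, -1.0], 0.68)]
shelf ((667.2562255859375, -16.988250732421875), (301.4238586425781, 102.22923278808594), 86.34956359863281)
```

View pics/a6scene.png

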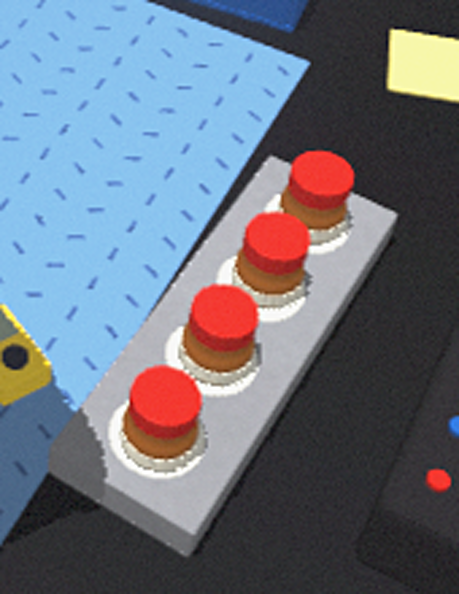

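All four jars are upright on their spots. Jar 0 measures 4–7 mm off toward -y, against a 12 mm tolerance. There is plenty of time left, so I'll re-grip it and shift it 5 mm.

```bash
python3 - <<'E'
from act import *
p=np.array([662.5,-124.5]); go(*p,150,SX); robot.set_gripper(66); lin(*p,59,v=120,sf=12); robot.set_gripper(0,30); z=read_tcp_pos()[2]
lin(*p,z+12,v=80); print(read_gripper_width()); t=p+[.3,5]; lin(*t,z+12,v=60); print(lin(*t,z-2,v=30,sf=6),z,read_tcp_pos()[2])
robot.set_gripper(66); lin(*t,150,v=150)
go(480,-300,300,0); jars(); r=locate()
for c in ["scene","side"]:
    s=snapshot(c);cv2.imwrite(f"pics/a7{c}.png",s["image"][:,:,::-1])
print(read_t())
E
```

```text
43.58086807681471
True 60.570616680488925 60.62878262396923
scene jar [675.8  89.7] mean [676.4  88.9  79.4] r 21.3
scene jar [671.1  23.4] mean [672.1  21.7  79.4] r 21.8
scene jar [668.1 -51.2] mean [667.6 -51.2  79.3] r 21.4
scene jar [ 663.2 -118.6] mean [ 662.9 -119.7   79.4] r 21.1
side jar [673.2  52.6] mean [673.4  42.3  79.7] r 53.5
side jar [666.4 -49.8] mean [665.5 -51.5  79.6] r 20.8
side jar [ 660.6 -117.7] mean [ 660.3 -119.9   79.5] r 22.9
elbow scene [4.4222e+02 3.8727e+02 3.0000e-02 2.0700e+00] 1 BIN
elbow scene [5.1000e+02 4.1871e+02 5.0000e-02 2.2400e+00] 1 BIN
plate scene [ 466.27 -393.87   -1.66    3.39] 1 BIN
plate scene [ 427.03 -377.63    1.53    3.21] 1 BIN
plate scene [ 506.96 -384.3     1.52    3.28] 1 BIN
elbow side [5.0906e+02 4.1900e+02 1.4000e-01 2.5800e+00] 1 BIN
plate side [ 506.53 -384.07    1.51    3.32] 1 BIN
plate side [ 426.26 -377.9     1.55    3.56] 1 BIN
87.6167
```

View pics/a7scene.png

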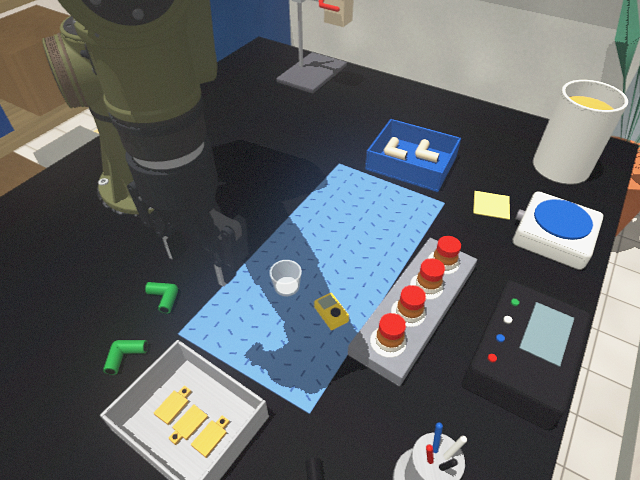

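View pics/a7side.png

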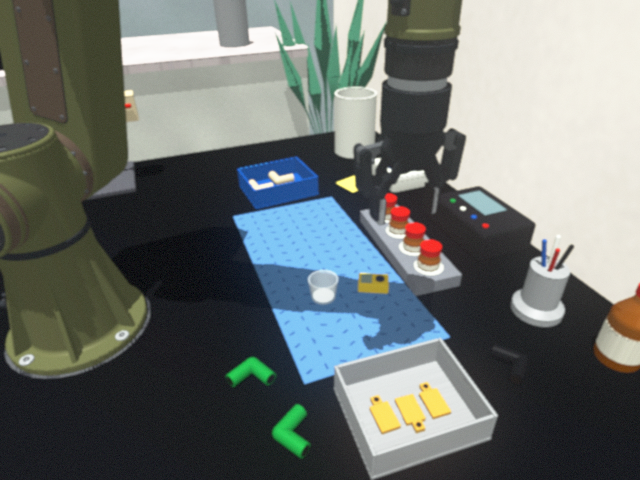

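```bash
python3 - <<'E'
from act import *
for c in ["scene","side"]:
    s=snapshot(c);W=cloud(s)
    for d in models.trace(s,"elbow0"):
        P=W[d["region"]]
        if np.nanmedian(P[:,1])>250 and d["region"].sum()<1500:
            f=fit(P,"elbow",6); print(c,np.round(f,2),rot(-BASK[2],np.array(f[:2])-BASK[:2]).round(1),np.nanpercentile(P[:,2],[5,50,98]).round(1))
E
```

```text
scene [5.0956e+02 4.1976e+02 9.0000e-02 1.3100e+00] [26.  44.7] [ 9.6 22.9 27.9]
scene [4.4080e+02 3.8857e+02 7.0000e-02 1.3100e+00] [-44.7  18.3] [10.5 23.  27.9]
side [5.0984e+02 4.2031e+02 4.0000e-02 1.3500e+00] [26.4 45.2] [10.9 22.5 28.8]
```

Both elbows lie flat on the basket floor (tops at about 28 mm) and well within limits, so I'm handing in.

```bash
python3 -c "
from bench import *
robot.hand_in(); print(read_t())"
```

```text
the job is handed in; nothing more can be done
the job is handed in; nothing more can be done
```

The bench is cleared and handed in, with the last clock reading before hand-in at about 88 s of the 200 s allowed. Both cream elbows are in the blue basket, all three brass plates are in the steel tray, and the four jars stand on the shelf's white spots. The green and black elbows were left alone.

**Last checks**
- **Elbows:** both lie flat on the basket floor, with origins at about (26, 45) and (-45, 18) mm from its centre.
- **Plates:** all three show down inside the tray in both camera views. My position fit confirmed all three in the scene view, but only two in the side view.
- **Jars:** cap tops are level at about 79.5 mm, and their measured centres are 1 to 5 mm from the spots. I re-gripped jar 0 once because it measured 4–7 mm off.
- **Beaker and meter:** the beaker measured within about 1 mm of its start and the meter within about 5 mm, which is measurement noise. I did not re-measure them after the jar 0 fix, but both looked in place in the last pictures.

**Disagreements:** the side camera merged two jar caps in the last check, so jars 2 and 3 were measured by the scene camera only. The networks' jar positions differed from mine by up to about 4 mm. I saw no part knocked aside.

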